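# Tip a batch of bearing rollers out of a tilt hopper

## Task

Slide the empty grey tray along the bench, without lifting it, until its long side sits squarely up against the front of the hopper's foot, centred under the mouth. Then pull the hopper's bin forward by its bar to its stop, so that all six rollers tip out into the tray, and finally push the bin back fully home and let go, with the tray left where it is. Leave everything else on the bench alone.

Things in the scene. Friction and masses are not known exactly. Their poses are not given: they have to be found in the camera images.
- hopper: Tilt hopper's stand, bolted down: base plate 140 x 170 x 8 mm, two upright cheeks 165 mm tall. Origin: on the bench straight below the pivot axis. x points to its back (the robot's far side, within 0.25 rad), y along the pivot axis; the bin tips out towards -x. Front face of foot and cheeks: the plane x = -15 mm, 152 mm wide over the cheeks; the foot reaches back to x = 125 mm
- bin (a joint): Bin angle, rad: 0 = fully home (mouth up), grows as its top is pulled to the stand's -x, 1.57 = front stop. Pivot axis: the stand's y, 150 mm above the bench. Steel bin 124 mm wide, 0.5 kg, pivot damped with a little friction, 2 to 6 N at the bar to move. Let go: empty, it sinks home from below about 0.4 rad, stays put in between, and rests at the stop; loaded, it sinks home from below about 1 rad
- bar (a point): Middle of the bin's pull bar: dark round bar 12 mm thick along y, 108 mm clear between its side arms. Home: 55 mm behind (+x) and 130 mm above the pivot axis (280 mm above the bench), 60 mm free below it. At the stop: 130 mm in front of (-x) and 55 mm above the axis (205 mm above the bench). Closed fingers pointing down can hook it from behind, and push it back from the front
- lip (a point): Middle of the bin's front edge, over which the rollers slide out; mouth 116 mm wide inside. Home: 85 mm in front of and 50 mm above the pivot axis. At the stop: 50 mm in front of and 85 mm below it (65 mm above the bench)
- tray: Loose open grey tray, 150 (x) x 190 (y) x 45 mm high, walls and floor 4 mm, 0.35 to 0.7 kg, friction about 0.6. Origin: centre of its underside. Starts empty on the left or right of the hopper, turned up to 0.4 rad. In place, a long side touches the front of the hopper's foot: tray origin 90 mm in front of (-x) the hopper's origin, y = 0
- roller0_center (a point): Centre of a steel roller, 22 mm diameter, 20 mm long, 60 g; six of them start standing on the floor of the bin
- roller1_center (a point): Centre of a steel roller, 22 mm diameter, 20 mm long, 60 g; six of them start standing on the floor of the bin
- roller2_center (a point): Centre of a steel roller, 22 mm diameter, 20 mm long, 60 g; six of them start standing on the floor of the bin
- roller3_center (a point): Centre of a steel roller, 22 mm diameter, 20 mm long, 60 g; six of them start standing on the floor of the bin
- roller4_center (a point): Centre of a steel roller, 22 mm diameter, 20 mm long, 60 g; six of them start standing on the floor of the bin
- roller5_center (a point): Centre of a steel roller, 22 mm diameter, 20 mm long, 60 g; six of them start standing on the floor of the bin
- ring_stack: Bystander: stack of bright steel rings, 130 mm across, 70 mm high, 2 kg; stands on the other side of the hopper from the tray. Leave it alone
- spray_bottle: Bystander: white bottle with a black cap, 72 mm across, 200 mm tall. Leave it alone
- single_ring: Bystander: one steel ring lying flat, 120 mm across, 10 mm high. Leave it alone
- wrench: Bystander: steel wrench lying flat beside or behind the hopper. Leave it alone
- screwdriver: Bystander: screwdriver lying beside or behind the hopper. Leave it alone
There are look-alikes about, which are no part of the job. Of the things that look like the tray, take the one that is nearest to the robot's base at the start.

How it is judged:
On the way, in this order (a step that is already met when the one before it is completed fails the run):
1. the tray stands squarely against the front of the hopper's foot (within 25 mm of touching it, 30 mm of centred, 0.2 rad of square), with the bin still home (below 0.15 rad) (x of tray in the frame of hopper between -0.115 and -0.07 m and y of tray in the frame of hopper between -0.03 and 0.03 m and angle between the x axis of tray and the x axis of hopper, either way round below 0.2 rad and angle between tray's own z axis and vertical below 0.1 rad and value of joint bin below 0.15 rad), for 0.2 s.
2. the bin is at its front stop (above 1.5 rad) and all six rollers lie in the tray (value of joint bin above 1.5 rad and x of roller0_center in the frame of tray between -0.072 and 0.072 m and y of roller0_center in the frame of tray between -0.092 and 0.092 m and z of roller0_center in the frame of tray between 0 and 0.05 m and x of roller1_center in the frame of tray between -0.072 and 0.072 m and y of roller1_center in the frame of tray between -0.092 and 0.092 m and z of roller1_center in the frame of tray between 0 and 0.05 m and x of roller2_center in the frame of tray between -0.072 and 0.072 m and y of roller2_center in the frame of tray between -0.092 and 0.092 m and z of roller2_center in the frame of tray between 0 and 0.05 m and x of roller3_center in the frame of tray between -0.072 and 0.072 m and y of roller3_center in the frame of tray between -0.092 and 0.092 m and z of roller3_center in the frame of tray between 0 and 0.05 m and x of roller4_center in the frame of tray between -0.072 and 0.072 m and y of roller4_center in the frame of tray between -0.092 and 0.092 m and z of roller4_center in the frame of tray between 0 and 0.05 m and x of roller5_center in the frame of tray between -0.072 and 0.072 m and y of roller5_center in the frame of tray between -0.092 and 0.092 m and z of roller5_center in the frame of tray between 0 and 0.05 m), for 0.2 s.
At the end, for the whole second after the job is handed in: the bin is home (below 0.06 rad) and let go, all six rollers lie inside the tray, and the tray is at rest upright in front of the hopper's foot, within 25 mm of touching it, 30 mm of centred and 0.2 rad of square (x of tray in the frame of hopper between -0.115 and -0.07 m and y of tray in the frame of hopper between -0.03 and 0.03 m and angle between the x axis of tray and the x axis of hopper, either way round below 0.2 rad and angle between tray's own z axis and vertical below 0.1 rad and x of roller0_center in the frame of tray between -0.072 and 0.072 m and y of roller0_center in the frame of tray between -0.092 and 0.092 m and z of roller0_center in the frame of tray between 0 and 0.05 m and x of roller1_center in the frame of tray between -0.072 and 0.072 m and y of roller1_center in the frame of tray between -0.092 and 0.092 m and z of roller1_center in the frame of tray between 0 and 0.05 m and x of roller2_center in the frame of tray between -0.072 and 0.072 m and y of roller2_center in the frame of tray between -0.092 and 0.092 m and z of roller2_center in the frame of tray between 0 and 0.05 m and x of roller3_center in the frame of tray between -0.072 and 0.072 m and y of roller3_center in the frame of tray between -0.092 and 0.092 m and z of roller3_center in the frame of tray between 0 and 0.05 m and x of roller4_center in the frame of tray between -0.072 and 0.072 m and y of roller4_center in the frame of tray between -0.092 and 0.092 m and z of roller4_center in the frame of tray between 0 and 0.05 m and x of roller5_center in the frame of tray between -0.072 and 0.072 m and y of roller5_center in the frame of tray between -0.092 and 0.092 m and z of roller5_center in the frame of tray between 0 and 0.05 m and value of joint bin below 0.06 rad and linear speed of tray below 0.02 m/s).
It fails at once if a bystander (anything loose but the tray and the rollers) is moved by more than 30 mm (distance of any of ring_stack, spray_bottle, single_ring, wrench, screwdriver from where it was at the start of the episode above 0.03 m).
It fails at once if the tray is lifted more than 30 mm off the bench (height (world z) of tray above 0.03 m).
It also fails if it takes over 72 s, if anything falls off the work surface, if the arm or the gripper's body presses on something with over 40 N, if the wrist force passes 120 N, or if a joint passes its speed limit or range.

## Robot

A 7-joint arm with a two-finger parallel gripper is mounted at the origin on the work surface. World frame = base frame: x ahead of the robot, y to its left, z up, the work surface at z = 0. Lengths are in m, angles in rad, forces in N, time in s.
With the tool pointing down it reaches from about 0.425 to 0.925 m from the base axis. Payload 6.8 kg.
Tool frame: the origin (TCP) lies midway between the tips of the shut fingers; the grasp point (between the pads) lies 19 mm behind it (grip_point_offset is the z of the grasp point in the tool frame, in m); z points along the fingers, y is the line along which they close (so a half turn about z gives the same grasp; the last joint's range is limited). The gripper opens to 85 mm and grips with 20 to 120 N. Pads are 22 mm wide; open, the fingers measure 114 mm over their backs; the gripper's body (76 mm by 85 mm) begins 54 mm behind the grasp point. The pads swing forward as they close: fully open they stand 13 mm farther back than shut.
Start: joints at [-1.284, 0.477, 0.022, 1.555, -0.011, 1.109, -0.083], TCP at [0.26, 0.623, 0.231] pointing down, gripper open.
Joint ranges: [-2.96, 2.96], [-0.34, 2.1], [-1.41, 1.46], [0.24, 2.44], [-1.37, 4.51], [0.17, 1.92], [-2.96, 2.96]. Speed limits (rad/s): [2.39, 2.39, 3.14, 3.14, 3.14, 3.14, 3.14].

## Interface

Orientations are given as a rotation vector (axis times angle).
In Python, from bench import get_obs, grab_frame, calibration, hand_in, grip_point_offset gives the robot as it stands.
- The arm moves only by the shell command python3 -m pendant 'ROWS' [OPENING] [FORCE]. ROWS is a JSON object of lists of equal length, an entry for each row: "translation": the shift along the world's x, y, z in units of 25 mm (1.0 is 25 mm), a list of three; "delta_rot": the turn, a rotation vector about the world's x, y, z in units of 5 degrees (1.0 is 5 degrees), a list of three. In form: {"translation": [[dx, dy, dz], ...], "delta_rot": [[rx, ry, rz], ...]}. A call has 1 to 12 rows; each row is the pose to reach, as a shift and turn from the pose commanded when the call began; what a row does not reach only later rows make up. A row lasts 1/8 s, in which the tool goes at most 62.5 mm and 10.7 degrees, less where a joint would pass 70% of its speed; a pose out of reach is approached as far as the arm can. A call with a gripper value outside its range is refused whole. OPENING is the opening, from 0 (shut) to 1 (fully open), set as the call begins (- or left out, the last holds). The fingers move at their own pace and stop on an object; FORCE is the grip in N (left out, the last holds). Time passes only in rows, so rows that repeat a pose let the fingers close. It gives the time, the measured TCP pose, the force, the opening and the grip force at its end, in the units of the state.
- get_obs(): the state, without advancing time (a new reading comes with each control period).
- grab_frame(name): name is "scene" or "top" or "wrist"; returns (picture, depth): 400x640x3 uint8, red, green, blue; 400x640 float32, m along the optical axis (not along the pixel's ray), 0 where there is no reading.
- calibration(name): a dict with "K" (3x3 intrinsics, pixels), "rvec" (rotation vector, rad) and "tvec" (3), from world to camera coordinates, as OpenCV has them. Camera axes: x right, y down, z forward; pixel columns grow to the right and rows downward; lengths in m; the calibration is good to about 2 mm. A picture is of the moment at which its call begins: read the wrist's pose just before it. calibration takes no time and is no camera call; for the wrist camera it gives the pose at the moment of the call.
- hand_in(): hands the job in; it is judged then, once.
The state is a dict: "clock": time; "joints": joint angles; "qvel": joint speeds; "tau": joint torques, N m; "tcp_pos": TCP position; "orientation": TCP orientation; "contact_force": force on the tool from outside, world axes, zero at the start; "moment": the same for the moment, N m; "grip_width": finger opening in m; "gripper_force": force on a finger pad.
Only numpy, scipy, OpenCV 4.12 (cv2) and the standard library are available. Lean on these libraries where they do the work, as an engineer would, in place of code of your own. Each camera call takes 0.05 s, during which the arm holds its last target. There are 200 camera calls.

## Working session

There is one attempt and no reset: what is moved stays moved. The work goes in short steps, Python scripts to look and compute and a shell command to move; the robot and the scene stay as the last step left them, time stands still between calls to the robot, and variables do not carry over. Pictures are saved under pics/ and viewed, at most 11 in all, crops included, and the job is handed in when it is done.

```bash
mkdir -p pics; ls; python3 - <<'E'
from bench import *
import cv2,numpy as np
o=get_obs();print(o)
for n in("scene","top"):
    p,d=grab_frame(n);cv2.imwrite(f"pics/{n}0.png",p[:,:,::-1]);np.savez(f"{n}0.npz",p=p,d=d)
    c=calibration(n);print(n,c)
print(grip_point_offset)
E
```

```text
pics
{'clock': 0.0, 'joints': array([-1.28408764,  0.47779269,  0.02235395,  1.55646694, -0.01148506,
        1.10928614, -0.08307606]), 'qvel': array([-0.0002343 ,  0.00072408,  0.00045071,  0.00114019, -0.00114428,
       -0.00061195, -0.00166822]), 'tau': array([ 7.23939247e-04, -5.96455371e+01,  1.60813451e+00, -2.81186950e+01,
        1.24637739e-02,  9.44473461e-03,  1.08074795e-05]), 'tcp_pos': array([0.25942367, 0.62251166, 0.23032442]), 'orientation': array([-6.16043059e-01, -3.08039034e+00,  2.84806535e-03]), 'contact_force': array([-0.23388667, -0.57370311,  0.21747013]), 'moment': array([-0.00334895,  0.00716088, -0.02931792]), 'gripper_force': 0.0, 'grip_width': 0.08545784490009763}
scene {'K': array([[444.60324962,   0.        , 319.15772814],
       [  0.        , 444.60324962, 199.57453185],
       [  0.        ,   0.        ,   1.        ]]), 'rvec': array([ 1.3507437 ,  2.30343886, -0.83259471]), 'tvec': array([ 0.33473351, -0.22833249,  1.97684911])}
top {'K': array([[366.33694579,   0.        , 317.94611779],
       [  0.        , 366.33694579, 202.49900104],
       [  0.        ,   0.        ,   1.        ]]), 'rvec': array([ 2.17568239, -2.19083276,  0.08727745]), 'tvec': array([-0.08856773,  0.55781325,  1.24974828])}
-0.0187
```

View pics/top0.png

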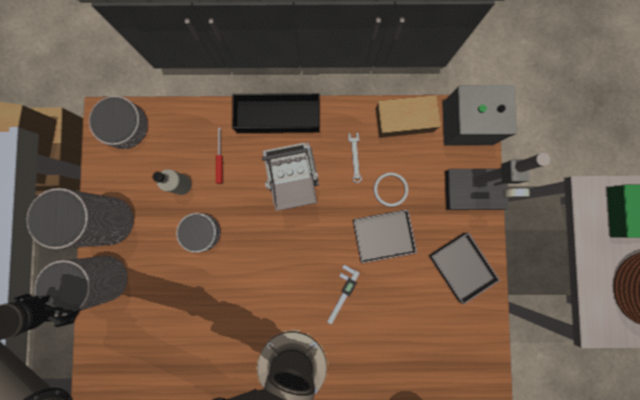

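View pics/scene0.png

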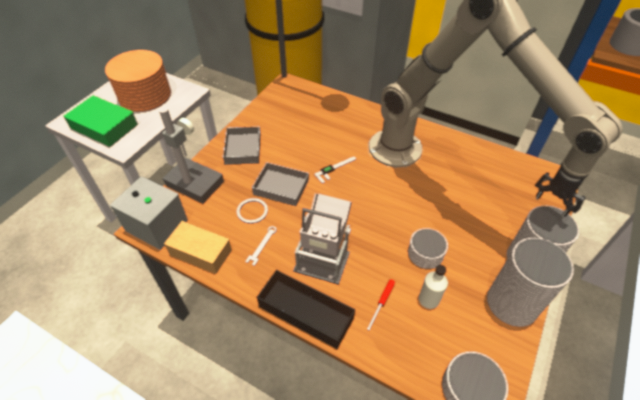

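The top view shows the robot base at (290,365) and the hopper at (290,175), with the ring stack at (198,232) on its left. Tray candidates:
- Grey tray A at (384,236).
- Grey tray B at (463,267).
- Black box at (276,113).

A is nearest to the base and on the hopper's right, so I choose A and check it with a close crop and measurements.

```bash
cat > h.py <<'E'
import numpy as np,cv2
from bench import *
def pts(d,c):
    R=cv2.Rodrigues(c["rvec"])[0];K=c["K"];t=np.asarray(c["tvec"]).ravel()
    v,u=np.mgrid[:d.shape[0],:d.shape[1]]
    P=np.stack([(u-K[0,2])/K[0,0]*d,(v-K[1,2])/K[1,1]*d,d],-1)-t
    W=P@R; W[d==0]=np.nan; return W
def rect(W,m):
    q=W[m][:,:2].astype(np.float32);return cv2.minAreaRect(q),len(q)
E
python3 - <<'E'
from h import *
z=np.load("top0.npz");p,d=z["p"],z["d"];W=pts(d,calibration("top"))
def box(a,b,c,e):
    m=np.zeros(d.shape,bool);m[b:e,a:c]=1;return m
Z=W[...,2]
for n,b in(("A",(345,200,422,270)),("B",(422,228,505,308))):
    print(n,rect(W,box(*b)&(Z>.03)&(Z<.06)),rect(W,box(*b)&(Z>.012)&(Z<.06)))
hb=box(255,135,325,215)
for lo,hi in((.004,.02),(.02,.1),(.1,.14),(.155,.175),(.19,.215),(.265,.3)):
    m=hb&(Z>lo)&(Z<hi);print(lo,hi,rect(W,m) if m.sum()>3 else 0)
for n,b in (("stack",(172,208,222,258)),("ring",(370,168,412,210)),("wrench",(344,128,366,186)),("caliper",(320,258,365,330))):
    m=box(*b)&(Z>.006); print(n,rect(W,m))
# crop
c=cv2.resize(p[125:285,250:450],None,fx=4,fy=4,interpolation=cv2.INTER_CUBIC)
cv2.imwrite("pics/crop.png",c[:600,:800,::-1])
E
```

```text
A (((0.44118934869766235, -0.3164791762828827), (0.1496482491493225, 0.19109492003917694), 10.038503646850586), 308) (((0.46536991000175476, -0.3121987581253052), (0.19876128435134888, 0.19109492003917694), 10.038505554199219), 434)
B (((0.3313441276550293, -0.5863901376724243), (0.19157721102237701, 0.15206797420978546), 31.66396713256836), 457) (((0.33125320076942444, -0.5863291025161743), (0.19182470440864563, 0.15249589085578918), 31.834182739257812), 741)
0.004 0.02 (((0.6588122248649597, 0.007183171808719635), (0.2834073603153229, 0.24460960924625397), 0.3665677607059479), 262)
0.02 0.1 (((0.6301177740097046, -0.03218112885951996), (0.09284636378288269, 0.18162982165813446), 49.68608856201172), 13)
0.1 0.14 (((0.6688218116760254, 0.002247832715511322), (0.13216616213321686, 0.1519172191619873), 10.867353439331055), 935)
0.155 0.175 (((0.6367287039756775, -0.004843868315219879), (0.1482616513967514, 0.1629907637834549), 9.839365005493164), 417)
0.19 0.215 (((0.6223461627960205, -0.0072074756026268005), (0.18223318457603455, 0.12420941144227982), 10.909015655517578), 447)
0.265 0.3 (((0.673319935798645, 0.001988239586353302), (0.012734973803162575, 0.1302425116300583), 10.06679630279541), 202)
stack (((0.4636874198913574, 0.3273767828941345), (0.1413758546113968, 0.1660626381635666), 2.415905237197876), 1366)
ring (((0.6054204106330872, -0.35102003812789917), (0.12881752848625183, 0.1358698308467865), 82.65425872802734), 270)
wrench (((0.7197245359420776, -0.21934744715690613), (0.1882755011320114, 0.05945539474487305), 9.459271430969238), 193)
caliper (((0.24566736817359924, -0.17355293035507202), (0.15237730741500854, 0.24402612447738647), 89.57266235351562), 297)
```

View pics/crop.png

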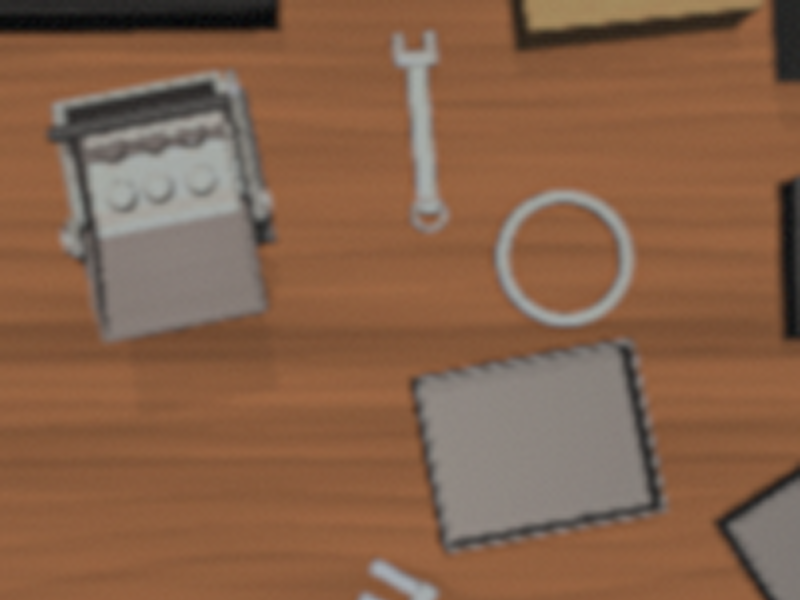

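Tray A measures 150 x 190 mm at (0.441,-0.316) and its yaw is about 10°, the same as the hopper's. The bar is at (0.673,0.002), which puts the hopper origin at about (0.619,-0.008). The crop shows A empty, with the ring at (565,258) just above it. I'll grip the middle of the near long wall and slide the tray. First I swing over to it.

```bash
python3 -m pendant '{"translation":[[1,-2,1],[2,-4.2,2],[3,-6.4,2],[4,-8.6,2],[5,-10.8,2],[6,-13,2],[6.6,-15.3,2],[7,-17.6,2],[7.3,-20,2],[7.5,-22.4,2],[7.6,-24.8,2],[7.5,-27,2]],"delta_rot":[[0,0,0],[0,0,-1],[0,0,-2],[0,0,-3],[0,0,-4],[0,0,-5],[0,0,-6],[0,0,-7],[0,0,-8],[0,0,-9],[0,0,-10],[0,0,-11]]}' 1 80
python3 -m pendant '{"translation":[[-0.2,-2,0],[-0.5,-4,0],[-1,-6,-0.5],[-1.6,-8,-1],[-2.2,-9.6,-2],[-3,-11,-3],[-3.2,-11.1,-3.2],[-3.2,-11.1,-3.2],[-3.2,-11.1,-3.2]],"delta_rot":[[0,0,-0.5],[0,0,-0.5],[0,0,-0.5],[0,0,-0.5],[0,0,-0.5],[0,0,-0.5],[0,0,-0.5],[0,0,-0.5],[0,0,-0.5]]}'
cat > look.py <<'E'
from h import *
import sys
n=sys.argv[1]; o=get_obs();R=cv2.Rodrigues(o["orientation"])[0]
print(o["clock"],o["tcp_pos"].round(4),"yaw y",np.degrees(np.arctan2(R[1,1],R[0,1])).round(1),"tilt",R[:,2].round(3))
c=calibration("wrist");p,d=grab_frame("wrist");np.savez(n+"w.npz",p=p,d=d,W=pts(d,c));cv2.imwrite(f"pics/{n}w.png",p[:,:,::-1])
c=calibration("top");p,d=grab_frame("top");np.savez(n+"t.npz",p=p,d=d,W=pts(d,c));cv2.imwrite(f"pics/{n}t.png",p[:,:,::-1])
E
python3 look.py a; python3 - <<'E'
from h import *
z=np.load("aw.npz");W=z["W"];Z=W[...,2]
m=(Z>.035)&(Z<.055)&(abs(W[...,0]-.44)<.13)&(abs(W[...,1]+.3165)<.14)
print(rect(W,m))
E
```

```text
clock: 1.6
tcp_pos: [0.4468, -0.0541, 0.2813]
orientation: [1.973, 2.444, 0.0]
contact_force: [0.6, 0.3, 1.3]
grip_width: 0.0856
gripper_force: 0.0
clock: 2.72
tcp_pos: [0.3684, -0.3285, 0.2018]
orientation: [2.019, 2.406, 0.001]
contact_force: [0.0, -0.6, 0.6]
grip_width: 0.0854
gripper_force: 0.0
2.725 [ 0.3684 -0.3285  0.2018] yaw y 10.0 tilt [ 0.001  0.    -1.   ]
(((0.4412703812122345, -0.31734180450439453), (0.14979180693626404, 0.18877267837524414), 9.961837768554688), 4205)
```

View pics/aw.png

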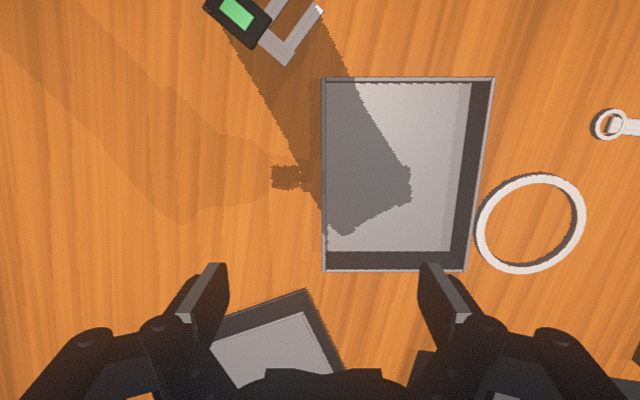

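Wrist view: tray A at (405,175) is empty with its near wall at x≈325, the ring is at (535,222), and the caliper is at (265,20), close to my slide path. I'll get the caliper's and ring's extents.

```bash
python3 - <<'E'
from h import *
z=np.load("aw.npz");W=z["W"];Z=W[...,2];hsv=cv2.cvtColor(z["p"],cv2.COLOR_RGB2HSV)
c=calibration("wrist")
v,u=np.mgrid[:400,:640]
z2=np.load("top0.npz");W2=pts(z2["d"],calibration("top"));h2=cv2.cvtColor(z2["p"],cv2.COLOR_RGB2HSV);v2,u2=np.mgrid[:400,:640]
m=((h2[...,1]<90)&(u2>320)&(u2<365)&(v2>258)&(v2<330)&(W2[...,2]>-.01)&(W2[...,2]<.04));q=W2[m]
print("cal xmax pts",q[np.argsort(-q[:,0])[:5]].round(3), "ymin",q[:,1].min(),"ymax",q[:,1].max(), m.sum())
m=(hsv[...,1]<60)&(u>472)&(u<590)&(v>168)&(v<278)&(Z>.005);m&=~((Z>.02));q=W[m][:,:2].astype(np.float32)
print("ring",cv2.minEnclosingCircle(q),m.sum())
E
```

```text
cal xmax pts [[ 0.363 -0.233  0.04 ]
 [ 0.361 -0.244  0.006]
 [ 0.36  -0.251  0.003]
 [ 0.36  -0.248  0.001]
 [ 0.359 -0.235  0.025]] ymin -0.2514326805334204 ymax -0.12063454269418902 537
ring ((0.6039652824401855, -0.34808894991874695), 0.060394179075956345) 2794
```

```bash
python3 - <<'E'
from h import *
z2=np.load("top0.npz");W2=pts(z2["d"],calibration("top"))
for u,v in((344,265),(352,268),(358,271),(358,275),(350,286),(362,262)):print(u,v,W2[v,u].round(3),z2["p"][v,u])
E
```

```text
344 265 [ 0.34  -0.182  0.   ] [146 135 134]
352 268 [ 0.33  -0.209  0.004] [130  97  81]
358 271 [ 0.318 -0.231 -0.003] [134 108  96]
358 275 [ 0.305 -0.23   0.003] [147 127 117]
350 286 [ 0.269 -0.201  0.013] [126 153 125]
362 262 [ 0.353 -0.24   0.042] [110  98  91]
```

```bash
python3 -m pendant '{"translation":[[0,0,-2],[0,0,-4],[0,-0.05,-6],[0,-0.05,-7],[0,-0.05,-7.4],[0,-0.05,-7.4]],"delta_rot":[[0,0,0],[0,0,0],[0,0,0],[0,0,0],[0,0,0],[0,0,0]]}' 0.6 80
python3 -m pendant '{"translation":[[0,0,0],[0,0,0],[0,0,0],[0,0,0],[0,0,0],[0,0,0]],"delta_rot":[[0,0,0],[0,0,0],[0,0,0],[0,0,0],[0,0,0],[0,0,0]]}' 0 80
```

```text
clock: 3.58
tcp_pos: [0.3677, -0.3306, 0.0166]
orientation: [2.021, 2.405, 0.0]
contact_force: [-0.4, 0.5, -0.2]
grip_width: 0.051
gripper_force: 0.0
clock: 4.32
tcp_pos: [0.3679, -0.3309, 0.0173]
orientation: [2.02, 2.404, 0.001]
contact_force: [0.0, 0.9, 8.2]
grip_width: 0.0024
gripper_force: 78.9
```

```bash
python3 -m pendant '{"translation":[[0,0.5,0],[0,1.2,0],[0,2,0],[0.1,2.8,0],[0.4,3.5,0],[0.7,4.2,0],[1,4.9,0],[1.3,5.6,0],[1.6,6.4,0],[1.9,7.2,0],[1.9,7.4,0],[1.9,7.4,0]],"delta_rot":[[0,0,0],[0,0,0],[0,0,0],[0,0,0],[0,0,0],[0,0,0],[0,0,0],[0,0,0],[0,0,0],[0,0,0],[0,0,0],[0,0,0]]}'
python3 -m pendant '{"translation":[[0.3,0.7,0],[0.5,1.4,0],[0.7,2.1,0],[0.9,2.8,0],[1.1,3.5,0],[1.2,4,0],[1.3,4.3,0],[1.3,4.3,0],[1.3,4.3,0]],"delta_rot":[[0,0,0],[0,0,0],[0,0,0],[0,0,0],[0,0,0],[0,0,0],[0,0,0],[0,0,0],[0,0,0]]}'
python3 look.py b; python3 - <<'E'
from h import *
x=np.array([.9846,.1748]);y=np.array([-.1748,.9846])
z=np.load("bt.npz");W=z["W"];Z=W[...,2]
m=(Z>.03)&(Z<.056)&(abs(W[...,0]-.5)<.14)&(abs(W[...,1]+.03)<.14)
q=W[m][:,:2]-[.619,-.0076]; print(m.sum(),(q@x).min(),(q@x).max(),(q@y).min(),(q@y).max())
z=np.load("bw.npz");W=z["W"];Z=W[...,2]
m=(Z>.03)&(Z<.056)&(abs(W[...,0]-.5)<.14)&(abs(W[...,1]+.03)<.14)
q=W[m][:,:2]-[.619,-.0076]; print(m.sum(),(q@x).min(),(q@x).max(),(q@y).min(),(q@y).max())
E
```

```text
clock: 5.82
tcp_pos: [0.4161, -0.1459, 0.0173]
orientation: [2.02, 2.401, 0.002]
contact_force: [1.2, -2.5, 9.3]
grip_width: 0.0026
gripper_force: 80.0
clock: 6.95
tcp_pos: [0.4474, -0.0391, 0.0173]
orientation: [2.023, 2.4, 0.001]
contact_force: [-2.2, -4.7, 13.3]
grip_width: 0.0026
gripper_force: 80.9
6.95 [ 0.4474 -0.0391  0.0173] yaw y 9.7 tilt [ 0.002 -0.001 -1.   ]
148 -0.1770153609983399 -0.013469790247892419 -0.0967939034236877 0.09420488999315818
13323 -0.1887756112737955 -0.02807049290719727 -0.07226497010364116 0.09445241122311954
```

View pics/bw.png

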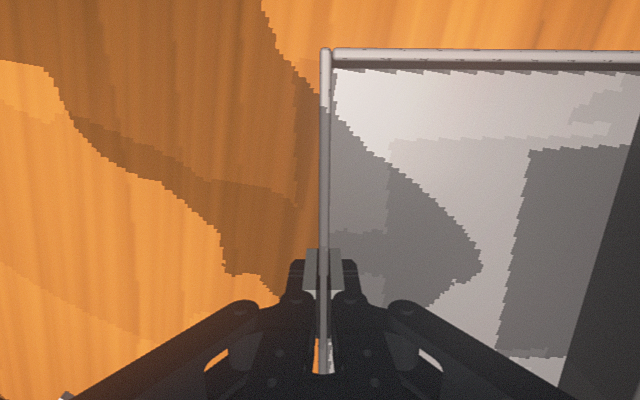

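Wrist view: the grip on the near wall is at (325,290) and the left wall is along row 55. The tray is square and centred within about 1 mm, with about 11 mm left before it touches the foot. Pushing it in gently.

```bash
python3 -m pendant '{"translation":[[0.2,0.05,0],[0.35,0.1,0],[0.43,0.12,0],[0.47,0.13,0],[0.47,0.13,0]],"delta_rot":[[0,0,0],[0,0,0],[0,0,0],[0,0,0.1],[0,0,0.1]]}'
```

```text
clock: 7.68
tcp_pos: [0.4473, -0.0389, 0.0171]
orientation: [-2.013, -2.394, 0.015]
contact_force: [-35.8, -11.3, 62.6]
grip_width: 0.0027
gripper_force: 89.0
```

```bash
python3 -m pendant '{"translation":[[-0.45,-0.1,0],[-0.45,-0.1,0]],"delta_rot":[[0,0,0],[0,0,0]]}'; python3 - <<'E'
from h import *
o=get_obs();print(o["contact_force"],o["moment"])
p,d=grab_frame("scene");np.savez("c.npz",p=p,d=d);cv2.imwrite("pics/c.png",cv2.resize(p[130:330,230:480],None,fx=3,fy=3,interpolation=cv2.INTER_CUBIC)[:,:,::-1])
E
```

```text
clock: 7.92
tcp_pos: [0.4457, -0.039, 0.0172]
orientation: [-2.015, -2.41, 0.001]
contact_force: [-8.1, -6.2, 22.2]
grip_width: 0.0026
gripper_force: 82.3
[-8.12871662 -6.20827884 22.19204874] [-1.43837889  1.44112708 -0.14317103]
```

View pics/c.png

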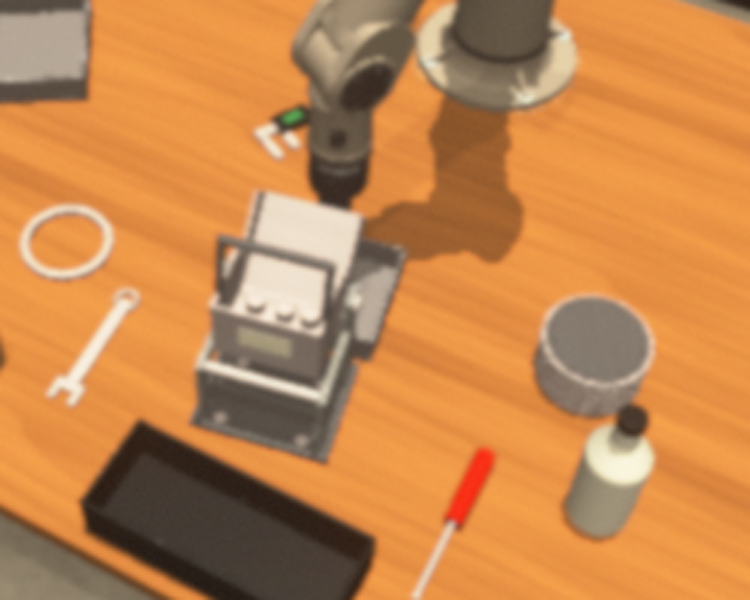

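The scene crop shows the tray at (380,290), which appears to be against the foot with the gripper clear of the lip. I'll check the hopper's position from the foot's back edge and the cheek tops.

```bash
python3 - <<'E'
from h import *
x=np.array([.9846,.1748]);y=np.array([-.1748,.9846])
z=np.load("c.npz");W=pts(z["d"],calibration("scene"));Z=W[...,2]
v,u=np.mgrid[:400,:640]
q=np.stack([(W[...,:2]-[.619,-.0076])@x,(W[...,:2]-[.619,-.0076])@y,Z],-1)
def st(n,m):print(n,m.sum(),np.nanpercentile(q[m],[0,2,50,98,100],axis=0).round(3).tolist())
R=(u>285)&(u<360)&(v>190)&(v<290)
st("plate",R&(Z>.005)&(Z<.012)&(q[...,0]>0.03)&(q[...,0]<.16))
st("bar",R&(Z>.272)&(Z<.295)); st("cheektop",R&(Z>.16)&(Z<.17)&(abs(q[...,1])>.065)&(abs(q[...,1])<.09))
st("lip",R&(Z>.19)&(Z<.21)&(q[...,0]<0))
T=(u>320)&(u<370)&(v>200)&(v<260)&(Z>.035)&(Z<.05)&(q[...,1]>.05)
st("trayrim",T)
z=np.load("bt.npz");W=z["W"];Z=W[...,2];q=np.stack([(W[...,:2]-[.619,-.0076])@x,(W[...,:2]-[.619,-.0076])@y,Z],-1)
R=(u>255)&(u<325)&(v>130)&(v<215)
st("bar top",R&(Z>.272)&(Z<.295));st("lip top",R&(Z>.19)&(Z<.21)&(q[...,0]<0))
E
```

```text
plate 756 [[0.03, -0.136, 0.005], [0.032, -0.106, 0.005], [0.087, 0.004, 0.009], [0.148, 0.131, 0.012], [0.159, 0.156, 0.012]]
bar 165 [[0.049, -0.063, 0.272], [0.051, -0.059, 0.274], [0.058, 0.004, 0.285], [0.062, 0.064, 0.291], [0.063, 0.066, 0.292]]
cheektop 25 [[-0.015, -0.077, 0.161], [-0.014, -0.077, 0.161], [-0.0, 0.073, 0.165], [0.013, 0.082, 0.17], [0.014, 0.083, 0.17]]
lip 219 [[-0.09, -0.061, 0.19], [-0.087, -0.06, 0.19], [-0.078, -0.0, 0.196], [-0.02, 0.061, 0.208], [-0.013, 0.062, 0.21]]
trayrim 94 [[-0.181, 0.05, 0.035], [-0.18, 0.053, 0.035], [-0.105, 0.088, 0.044], [0.013, 0.096, 0.05], [0.014, 0.096, 0.05]]
bar top 204 [[0.048, -0.065, 0.277], [0.049, -0.061, 0.279], [0.054, 0.001, 0.285], [0.06, 0.062, 0.288], [0.061, 0.065, 0.289]]
lip top 230 [[-0.089, -0.063, 0.19], [-0.087, -0.062, 0.19], [-0.079, 0.005, 0.197], [-0.016, 0.06, 0.209], [-0.0, 0.061, 0.21]]
```

```bash
python3 - <<'E'
from h import *
x=np.array([.9846,.1748]);y=np.array([-.1748,.9846])
v,u=np.mgrid[:400,:640]
for n,f in(("scene","c.npz"),("top","bt.npz"),("wrist","bw.npz")):
    z=np.load(f);W=z["W"] if "W" in z else pts(z["d"],calibration(n));Z=W[...,2]
    q=np.stack([(W[...,:2]-[.619,-.0076])@x,(W[...,:2]-[.619,-.0076])@y,Z],-1)
    m=(abs(abs(q[...,1])-.092)<.012)&(q[...,0]>-.2)&(q[...,0]<0.02)&(Z>.015)&(Z<.05)
    k=q[m];k=k[np.argsort(-k[:,0])];print(n,len(k),k[:60:5].round(3).tolist(),k[-1].round(3))
c=calibration("scene")
z=np.load("c.npz");print(z["p"].shape)
# rim corner by ray onto z=.045: crop image pixels
K=c["K"];R=cv2.Rodrigues(c["rvec"])[0];t=np.ravel(c["tvec"])
def ray(uu,vv,h):
    dd=R.T@np.linalg.solve(K,[uu,vv,1]);C=-R.T@t;P=C+dd*(h-C[2])/dd[2];a=P[:2]-[.619,-.0076];return a@x,a@y
for a,b in((370,355),(405,250),(352,362)):print(ray(230+a/3,130+b/3,.045),ray(230+a/3,130+b/3,0))
E
```

```text
scene 106 [[0.004, 0.08, 0.018], [-0.028, 0.086, 0.021], [-0.029, 0.089, 0.034], [-0.03, 0.093, 0.021], [-0.031, 0.096, 0.022], [-0.032, 0.081, 0.019], [-0.038, 0.093, 0.043], [-0.044, 0.096, 0.022], [-0.056, 0.096, 0.032], [-0.067, 0.095, 0.048], [-0.078, 0.096, 0.047], [-0.086, 0.094, 0.047]] [-0.179  0.088  0.027]
top 159 [[-0.025, 0.085, 0.041], [-0.029, 0.088, 0.044], [-0.03, -0.088, 0.044], [-0.031, -0.092, 0.023], [-0.034, -0.094, 0.043], [-0.039, 0.09, 0.049], [-0.044, -0.093, 0.038], [-0.048, -0.095, 0.04], [-0.052, 0.09, 0.04], [-0.058, 0.09, 0.02], [-0.063, -0.096, 0.043], [-0.066, 0.091, 0.046]] [-0.176 -0.092  0.04 ]
wrist 6637 [[-0.03, -0.084, 0.016], [-0.031, -0.084, 0.019], [-0.031, -0.082, 0.02], [-0.031, -0.08, 0.018], [-0.031, -0.086, 0.016], [-0.031, -0.083, 0.02], [-0.031, -0.081, 0.022], [-0.031, -0.081, 0.017], [-0.031, -0.085, 0.02], [-0.031, -0.085, 0.019], [-0.031, -0.087, 0.016], [-0.031, -0.081, 0.019]] [-0.175  0.08   0.045]
(400, 640, 3)
(np.float64(-0.009317850614039362), np.float64(0.09854486362187727)) (np.float64(-0.038741800752579617), np.float64(0.09263202152097048))
(np.float64(-0.1756872505010402), np.float64(0.09572967945412074)) (np.float64(-0.21074001795042663), np.float64(0.08972159052664944))
(np.float64(0.007146297521738807), np.float64(0.08120881031795317)) (np.float64(-0.021720616995479582), np.float64(0.07470943321117897))
```

The tray has a gap of about 13 mm left. The upward force on the tool shows I am pressing the tray down, so friction is holding it. I'll relieve the vertical force first.

```bash
python3 -m pendant '{"translation":[[0,0,0.06],[0,0,0.12],[0,0,0.12]],"delta_rot":[[0,0,0],[0,0,0],[0,0,0]]}'; python3 - <<'E'
from bench import *
o=get_obs();print(o["contact_force"],o["moment"],o["joints"].round(3))
E
```

```text
clock: 8.35
tcp_pos: [0.4469, -0.0365, 0.019]
orientation: [-2.009, -2.414, 0.001]
contact_force: [0.8, 0.8, -5.2]
grip_width: 0.0023
gripper_force: 78.0
[ 0.75365371  0.81469423 -5.21350477] [-0.07138307  0.32752055 -0.03702476] [-0.53   0.54   0.586  2.265 -0.635  0.501  0.744]
```

```bash
python3 -m pendant '{"translation":[[0.15,0.02,0],[0.3,0.04,0],[0.4,0.06,0],[0.45,0.06,0],[0.45,0.06,0]],"delta_rot":[[0,0,0],[0,0,0],[0,0,0],[0,0,0],[0,0,0]]}'; python3 - <<'E'
from bench import *
o=get_obs();print(o["contact_force"],o["moment"],o["joints"].round(3))
E
```

```text
clock: 8.98
tcp_pos: [0.458, -0.0361, 0.0191]
orientation: [-2.011, -2.412, 0.002]
contact_force: [-2.7, 0.1, -3.7]
grip_width: 0.0026
gripper_force: 78.2
[-2.71313795  0.11532325 -3.66794216] [-0.30422536  0.8915388   0.10092959] [-0.53   0.553  0.589  2.24  -0.633  0.516  0.737]
```

The tray is now at the target and the forces are low. I'll nudge it the last 2 mm, release, and rise straight up.

```bash
python3 -m pendant '{"translation":[[0.06,0.01,0],[0.1,0.02,0]],"delta_rot":[[0,0,0],[0,0,0]]}'
python3 -m pendant '{"translation":[[0,0,0],[0,0,0],[0,0,0],[0,0,1],[-0.5,0,3],[-1,-0.2,5],[-1,-0.2,7.5],[-1,-0.2,10],[-1,-0.2,12],[-1,-0.2,13.6],[-1,-0.2,13.6]],"delta_rot":[[0,0,0],[0,0,0],[0,0,0],[0,0,0],[0,0,0],[0,0,0],[0,0,0],[0,0,0],[0,0,0],[0,0,0],[0,0,0]]}' 0.35 80
python3 look.py d; python3 - <<'E'
from h import *
x=np.array([.9846,.1748]);y=np.array([-.1748,.9846])
v,u=np.mgrid[:400,:640]
z=np.load("dt.npz");W=z["W"];Z=W[...,2]
q=np.stack([(W[...,:2]-[.619,-.0076])@x,(W[...,:2]-[.619,-.0076])@y,Z],-1)
m=(abs(abs(q[...,1])-.09)<.012)&(q[...,0]>-.2)&(q[...,0]<0.02)&(Z>.015)&(Z<.05)
print(m.sum(),np.percentile(q[m],[0,3,97,100],axis=0).round(3).tolist())
for s in(-1,1):
    k=q[m&(q[...,1]*s>0)];print(s,np.percentile(k[:,0],[0,5,95,100]).round(3),np.median(k[:,1]))
R=(u>250)&(u<330)&(v>130)&(v<215);k=q[R&(Z>.265)&(Z<.3)];print("bar",np.median(k,0))
E
```

```text
clock: 9.22
tcp_pos: [0.4582, -0.0364, 0.0187]
orientation: [-2.01, -2.41, 0.006]
contact_force: [-9.4, -5.1, -2.4]
grip_width: 0.0025
gripper_force: 78.7
clock: 10.6
tcp_pos: [0.4383, -0.0402, 0.3621]
orientation: [2.01, 2.412, 0.012]
contact_force: [-0.9, 0.2, 0.9]
grip_width: 0.0302
gripper_force: 0.0
10.6 [ 0.4383 -0.0402  0.3621] yaw y 10.4 tilt [ 0.006  0.004 -1.   ]
141 [[-0.164, -0.093, 0.015], [-0.161, -0.093, 0.018], [-0.017, 0.097, 0.048], [-0.015, 0.097, 0.05]]
-1 [-0.164 -0.161 -0.018 -0.015] -0.09017836144052191
1 [-0.114 -0.107 -0.018 -0.016] 0.09347282294684918
bar [0.05421592 0.00107618 0.28430768]
```

View pics/dt.png

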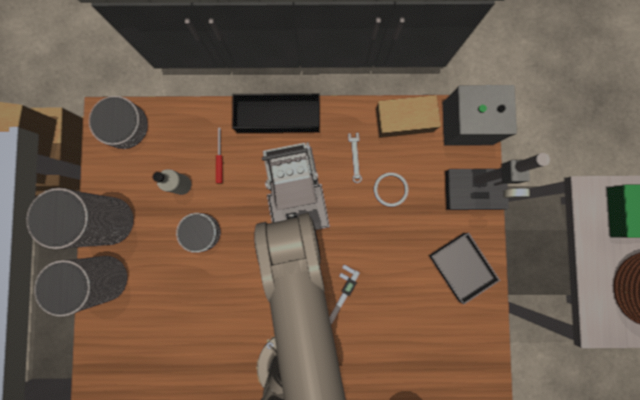

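The tray (hidden under the arm, seen at (310,205)) sits against the foot, about 2 mm off centre. Next I straddle the bar with the fingers and grip it lightly, so that it can be both pulled and pushed along its arc.

```bash
python3 -m pendant '{"translation":[[2,0.4,0],[4,0.8,0],[6,1.1,0],[8,1.5,0],[9.4,1.7,0],[9.4,1.7,0],[9.4,1.7,0],[9.4,1.7,-1]],"delta_rot":[[0,0,0],[0,0,0],[0,0,0],[0,0,0],[0,0,0],[0,0,0],[0,0,0],[0,0,0]]}' 0.5 30
python3 - <<'E'
from h import *
o=get_obs();print(o["tcp_pos"],o["contact_force"],o["joints"].round(2))
p,d=grab_frame("wrist");cv2.imwrite("pics/e.png",p[:,:,::-1])
E
```

```text
clock: 11.7
tcp_pos: [0.6712, 0.0008, 0.3356]
orientation: [2.012, 2.41, 0.003]
contact_force: [0.7, -0.5, -0.4]
grip_width: 0.0429
gripper_force: 0.0
[0.67123922 0.00077766 0.33562248] [ 0.73081976 -0.52248148 -0.42980645] [-0.74  0.57  1.04  1.48 -0.5   1.37  0.5 ]
```

View pics/e.png

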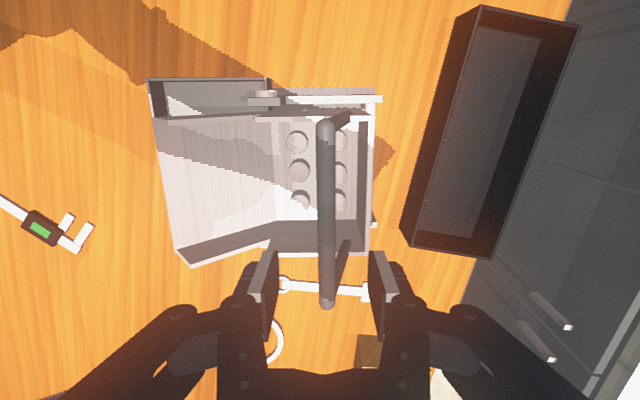

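Wrist view: the bar at column 325 lies centred between the fingers (270 and 380), and all six rollers are standing in the bin around (315,170). Descending and gripping.

```bash
python3 -m pendant '{"translation":[[0.05,0.04,-1],[0.05,0.04,-2],[0.05,0.04,-3],[0.05,0.04,-3]],"delta_rot":[[0,0,0],[0,0,0],[0,0,0],[0,0,0]]}' 0.5 30
python3 -m pendant '{"translation":[[0,0,0],[0,0,0],[0,0,0],[0,0,0],[0,0,0]],"delta_rot":[[0,0,0],[0,0,0],[0,0,0],[0,0,0],[0,0,0]]}' 0 30
```

```text
clock: 12.25
tcp_pos: [0.6707, 0.0035, 0.258]
orientation: [-2.01, -2.41, 0.003]
contact_force: [-0.4, 1.5, 0.1]
grip_width: 0.0428
gripper_force: 0.0
clock: 12.88
tcp_pos: [0.6731, 0.0028, 0.2609]
orientation: [2.011, 2.412, 0.002]
contact_force: [-2.5, -0.3, 6.4]
grip_width: 0.0113
gripper_force: 29.5
```

```bash
python3 -m pendant '{"translation":[[-0.45,-0.08,0.17],[-0.92,-0.16,0.3],[-1.4,-0.25,0.39],[-1.88,-0.33,0.44],[-2.37,-0.42,0.44],[-2.85,-0.51,0.4],[-3.33,-0.59,0.32],[-3.8,-0.68,0.2],[-4.25,-0.76,0.03],[-4.7,-0.83,-0.17],[-4.7,-0.83,-0.17]],"delta_rot":[[0,0,0],[0,0,0],[0,0,0],[0,0,0],[0,0,0],[0,0,0],[0,0,0],[0,0,0],[0,0,0],[0,0,0],[0,0,0]]}' 0 35
```

```text
clock: 14.25
tcp_pos: [0.5549, -0.0199, 0.2557]
orientation: [2.012, 2.409, -0.0]
contact_force: [1.6, -6.5, 2.5]
grip_width: 0.0105
gripper_force: 37.0
```

```bash
python3 -m pendant '{"translation":[[-0.42,-0.08,-0.25],[-0.82,-0.15,-0.52],[-1.2,-0.21,-0.84],[-1.54,-0.27,-1.18],[-1.86,-0.33,-1.56],[-2.14,-0.38,-1.96],[-2.38,-0.42,-2.38],[-2.59,-0.46,-2.83],[-2.61,-0.46,-2.9],[-2.61,-0.46,-2.9],[-2.61,-0.46,-2.9],[-2.61,-0.46,-2.9]],"delta_rot":[[0,0,0],[0,0,0],[0,0,0],[0,0,0],[0,0,0],[0,0,0],[0,0,0],[0,0,0],[0,0,0],[0,0,0],[0,0,0],[0,0,0]]}' 0 35
python3 look.py f; python3 - <<'E'
from h import *
p=np.load("ft.npz")["p"][150:270,230:350];s,_=grab_frame("scene");s=s[150:270,250:390]
w=np.load("fw.npz")["p"]
im=np.hstack([cv2.resize(s,(420,360)),cv2.resize(p,(360,360))]);cv2.imwrite("pics/f.png",im[:,:,::-1])
E
```

```text
clock: 15.75
tcp_pos: [0.4913, -0.0313, 0.1841]
orientation: [2.011, 2.409, 0.001]
contact_force: [-0.5, -5.1, 10.6]
grip_width: 0.0109
gripper_force: 39.0
15.75 [ 0.4913 -0.0313  0.1841] yaw y 10.3 tilt [ 0.003 -0.002 -1.   ]
```

View pics/f.png

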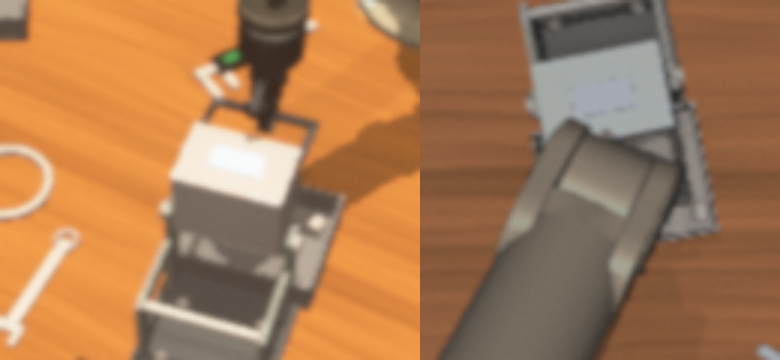

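The bin is at its stop, with the bar at (265,115) in the left picture, and rollers are visible in the tray at (310,225). I'll wait a moment and check from the wrist camera that all six are out.

```bash
python3 -m pendant '{"translation":[[0,0,-0.1],[0,0,-0.1],[0,0,-0.1],[0,0,-0.1],[0,0,-0.1],[0,0,-0.1]],"delta_rot":[[0,0,0],[0,0,0],[0,0,0],[0,0,0],[0,0,0],[0,0,0]]}'; python3 look.py g
```

```text
clock: 16.65
tcp_pos: [0.4913, -0.0312, 0.1837]
orientation: [2.013, 2.411, 0.004]
contact_force: [-12.2, -2.9, 44.1]
grip_width: 0.0103
gripper_force: 42.1
16.65 [ 0.4913 -0.0312  0.1837] yaw y 10.3 tilt [ 0.002  0.001 -1.   ]
```

View pics/gw.png

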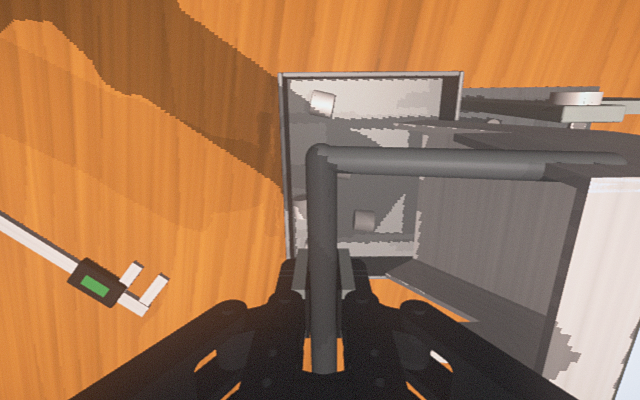

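The wrist view shows the bar gripped at (325,260), the bin at its stop, and rollers in the tray at (322,103), (365,220), (300,215) and (342,175). The others are hidden behind the bar and gripper. Returning the bin along the same arc.

```bash
python3 -m pendant '{"translation":[[0.02,0,0.17],[0.22,0.04,0.62],[0.48,0.08,1.04],[0.75,0.13,1.44],[1.07,0.19,1.82],[1.41,0.25,2.16],[1.79,0.31,2.47],[2.2,0.38,2.75],[2.61,0.46,3.0],[3.05,0.54,3.2],[3.51,0.62,3.37],[4.46,0.79,3.57]],"delta_rot":[[0,0,0],[0,0,0],[0,0,0],[0,0,0],[0,0,0],[0,0,0],[0,0,0],[0,0,0],[0,0,0],[0,0,0],[0,0,0],[0,0,0]]}'
python3 -m pendant '{"translation":[[0.5,0.09,0.04],[0.96,0.17,0.04],[1.45,0.26,0],[1.93,0.34,-0.1],[2.4,0.42,-0.22],[2.85,0.51,-0.4],[2.93,0.52,-0.43],[2.93,0.52,-0.43],[2.93,0.52,-0.43]],"delta_rot":[[0,0,0],[0,0,0],[0,0,0],[0,0,0],[0,0,0],[0,0,0],[0,0,0],[0,0,0],[0,0,0]]}'
```

```text
clock: 18.25
tcp_pos: [0.5994, -0.0102, 0.2695]
orientation: [-2.01, -2.409, 0.004]
contact_force: [-4.2, -1.9, 4.4]
grip_width: 0.0106
gripper_force: 37.6
clock: 19.38
tcp_pos: [0.6729, 0.004, 0.259]
orientation: [-2.008, -2.409, 0.002]
contact_force: [-14.5, 2.0, 12.9]
grip_width: 0.0106
gripper_force: 39.3
```

```bash
python3 -m pendant '{"translation":[[0,0,0],[0,0,0],[0,0,0],[0,0,1],[0,0,2.5],[0,0,4.5],[-2,2,5],[-4,4,5],[-6,6,5],[-8,8,5],[-9,10,5],[-9,11,5]],"delta_rot":[[0,0,0],[0,0,0],[0,0,0],[0,0,0],[0,0,0],[0,0,0],[0,0,0],[0,0,0],[0,0,0],[0,0,0],[0,0,0],[0,0,0]]}' 0.5
python3 look.py k; python3 - <<'E'
from h import *
x=np.array([.9846,.1748]);y=np.array([-.1748,.9846])
v,u=np.mgrid[:400,:640]
z=np.load("kt.npz");W=z["W"];Z=W[...,2]
q=np.stack([(W[...,:2]-[.619,-.0076])@x,(W[...,:2]-[.619,-.0076])@y,Z],-1)
m=(abs(abs(q[...,1])-.09)<.012)&(q[...,0]>-.2)&(q[...,0]<0.02)&(Z>.015)&(Z<.05)
for s in(-1,1):
    k=q[m&(q[...,1]*s>0)];print(s,len(k),np.percentile(k[:,0],[0,5,95,100]).round(3),np.median(k[:,1]))
R=(u>250)&(u<330)&(v>130)&(v<215);k=q[R&(Z>.265)&(Z<.3)];print("bar",np.median(k,0))
a=z["p"][120:280,235:375];s,_=grab_frame("scene");s=s[150:270,270:390]
im=np.hstack([cv2.resize(a,(440,500)),cv2.resize(s,(360,360))[:,:].repeat(1,0) if 0 else cv2.resize(s,(360,500))]);cv2.imwrite("pics/k.png",im[:,:,::-1])
E
```

```text
clock: 20.88
tcp_pos: [0.4476, 0.2811, 0.3838]
orientation: [-2.006, -2.414, -0.003]
contact_force: [0.6, 1.2, -0.0]
grip_width: 0.0428
gripper_force: 0.0
20.875 [0.4476 0.2811 0.3838] yaw y 10.5 tilt [-0.001  0.003 -1.   ]
-1 93 [-0.164 -0.161 -0.018 -0.015] -0.08976630765604746
1 103 [-0.166 -0.163 -0.019 -0.016] 0.09318965676428508
bar [0.05407024 0.00088042 0.28449615]
```

View pics/k.png

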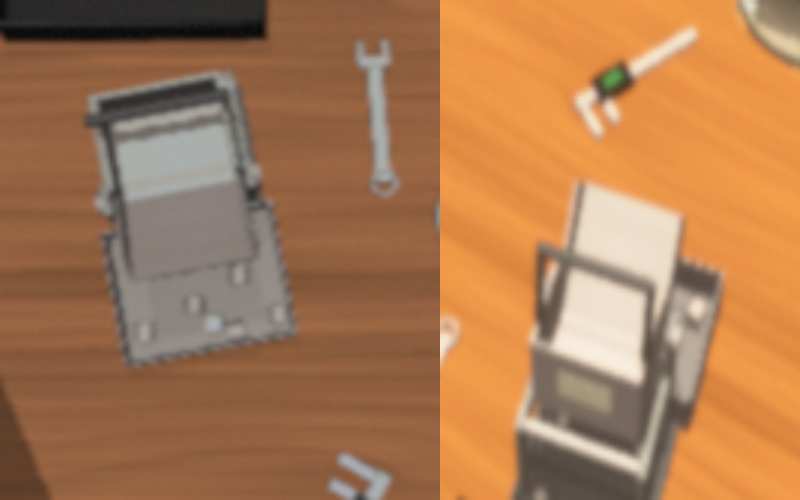

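The bin is home (bar back at 54 mm, 0.284 m) and empty. The tray is square against the foot. Six rollers are visible in it, at (240,275), (195,305), (145,330), (212,323), (235,328) and (280,315). Handing in.

```bash
python3 -c "
from bench import *
print(hand_in())"
```

```text
the job is handed in; nothing more can be done
None
```

The job is handed in at about 21 s of the 72 s allowed: the tray sits square against the hopper's foot about 2 mm off centre, six rollers are visible in it, the bin is home and released, and I saw no bystander moved; the hand-in returned no verdict.

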